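# Pack the frit pots and wedge them tight

### The arm

A 6-joint arm with a two-finger parallel gripper is mounted at the origin on a cart in front of the work surface, level with it; the furniture and walls round the work are solid. World frame = base frame: x ahead of the robot, y to its left, z up, the work surface at z = 0. Lengths are in m, angles in degrees, forces in N, time in s.
With the tool pointing down it reaches from about 0.3 to 0.85 m from the base axis. Payload 5.4 kg.
Tool frame: the origin (TCP) lies midway between the tips of the shut fingers; the grasp point (between the pads) lies 19 mm behind it; z points along the fingers, y is the line along which they close (so a half turn about z gives the same grasp; the last joint's range is limited). The gripper opens to 85 mm and grips with 20 to 120 N. Pads are 22 mm wide; open, the fingers measure 114 mm over their backs; the gripper's body (76 mm by 85 mm) begins 54 mm behind the grasp point. The pads swing forward as they close: fully open they stand 13 mm farther back than shut.
Start: joints at [61.415, 9.076, 91.501, -0, 79.423, -12.038], TCP at [0.164, 0.551, 0.231] pointing down, gripper open.
Joint ranges: [-166.64, 166.64], [-54.1, 131.32], [10.49, 154.53], [-73.88, 253.88], [9.74, 151.15], [-171.62, 171.62]. Speed limits (degrees/s): [147.25, 147.25, 180, 180, 180, 180].

### API

Orientations are given as a 3x3 rotation matrix whose columns are the frame's x, y, z axes.
In Python, from workcell import get_obs, cams, workorder gives the robot as it stands.
- The arm moves only by the shell command python3 -m handwheel 'ROWS' [OPENING] [FORCE]. ROWS is JSON, a list of rows, each a list of 2 entries, a list of its own where there are three numbers: the shift along the world's x, y, z in m, then the turn about the world's z in degrees. A call has 1 to 20 rows; each row shifts and turns the commanded pose from where the row before left it; what a row does not reach is not made up. A row lasts 1/10 s, in which the tool goes at most 50 mm and 8.59 degrees, less where a joint would pass 70% of its speed; a pose out of reach is approached as far as the arm can. A call is refused whole if a number of a shift passes 0.05 or a number of a turn 8.59, either way. A call with a gripper value outside its range is refused whole. OPENING is the opening, from 0 (shut) to 1 (fully open), set as the call begins (- or left out, the last holds). The fingers move at their own pace and stop on an object; FORCE is the grip in N (left out, the last holds). Time passes only in rows, so rows that do not move let the fingers close. It gives the time, the measured TCP pose, the force, the opening and the grip force at its end, in the units of the state.
- get_obs(): the state, without advancing time (a new reading comes with each control period).
- cams.camera(name): name is "scene" or "top" or "wrist"; returns the picture (480x640x3 uint8, red, green, blue); there is no depth.
- cams.calibration(name): a dict with "fovy" (degrees; the focal length in pixels is half the picture's height over the tangent of half this angle, whatever the lens; pixels are square), "cx", "cy" (the principal point, pixels), "rvec" (rotation vector, rad) and "tvec" (3), from world to camera coordinates, as OpenCV has them. Camera axes: x right, y down, z forward; pixel columns grow to the right and rows downward; lengths in m; the calibration is good to about 2 mm. A picture is of the moment at which its call begins: read the wrist's pose just before it. calibration takes no time and is no camera call; for the wrist camera it gives the pose at the moment of the call.
- workorder.sign_off(): hands the job in; it is judged then, once.
The state is a dict: "time_s": time; "joint_positions": joint angles; "joint_vel": joint speeds; "joint_efforts": joint torques, N m; "tcp_pos": TCP position; "ee_rot": TCP orientation; "contact_force": force on the tool from outside, world axes, zero at the start; "wrist_torque": the same for the moment, N m; "finger_gap": finger opening in m; "grasp_force": force on a finger pad.
Only numpy, scipy, OpenCV 4.12 (cv2) and the standard library are available. Lean on these libraries where they do the work, as an engineer would, in place of code of your own. Each camera call takes 0.05 s, during which the arm holds its last target. There are 200 camera calls.

### The job

Pack the three frit pots with red, yellow and blue caps upright in one row on the wooden tray: red against the plain square stop, yellow in the middle, blue last. Then put the wooden wedge, thin end down and with its slope against the tray's sloped stop, into the gap beside the blue pot and press it down firmly until the row is locked tight. Leave the pot with the black cap where it stands, and knock none of the pots over.

Things in the scene. Friction and masses are not known exactly. Their poses are not given: they have to be found in the camera images.
- pot_red: round screw-cap pot, white body with a red band and a red cap, 42 mm diameter (cap 39 mm), 58 mm tall, 0.12 kg, closed, standing upright on the bench; origin at the centre of its underside, z up. Goes first, against the plain stop.
- pot_yellow: round screw-cap pot, white body with a yellow band and a yellow cap, 42 mm diameter (cap 39 mm), 58 mm tall, 0.12 kg, closed, standing upright on the bench; origin at the centre of its underside, z up. Goes in the middle.
- pot_blue: round screw-cap pot, white body with a blue band and a blue cap, 42 mm diameter (cap 39 mm), 58 mm tall, 0.12 kg, closed, standing upright on the bench; origin at the centre of its underside, z up. Goes last, beside the wedge.
- pot_black: round screw-cap pot, white body with a black band and a black cap, 42 mm diameter (cap 39 mm), 58 mm tall, 0.12 kg, closed, standing upright on the bench; origin at the centre of its underside, z up. Not part of the load: it stays.
- wedge: wooden wedge with a green stripe, 0.13 kg, standing on its thin end. 84 mm tall, 45 mm wide along y (parallel sides: grip there). Along x it is 16 mm thick at the bottom, 1 mm more per 4 mm of height to 32 mm at 64 mm, then a straight head. Upright face at its -x side, slope at its +x side. Origin: middle of the underside, 8 mm from the upright face. Tips at about 10 degrees.
- wedge_top (a point): middle of the flat top of the wedge's head (x = +8 mm, z = 84 mm from the wedge's origin): press here to drive it; axes as the wedge's.
- tray: wooden tray fixed to the bench, right of the lamp: 186 mm long (x), 66 mm wide (y), board 8 mm thick, side rails 54 mm apart inside, tops 19 mm above the bench. Origin: middle of its underside. In a tight row the pots stand at x = -59, -17, +25 mm, y = 0, z = 8 mm; the wedge, its x along the tray's x, then sits tight with its origin at about x = 54, z = 14 to 20 mm.
- tray_stop (a point): plain square stop at the tray's -x end, 54 mm wide, top 48 mm above the bench; this point is the middle of its inner face at board level (tray x = -80, z = 8 mm). The desk lamp's neck stands at world x 0.45, y 0.04, up to 0.40 m high, its shade at x 0.53 to 0.65, y 0.12 to 0.25, from 0.24 m up: carry round them on the robot's side.
- tray_slope (a point): taller sloped stop at the tray's +x end, 36 mm wide, top 74 mm above the bench; this point is the middle of its inner face's foot (tray x = +59, z = 8 mm). The face leans back 1 mm per 4 mm of height. Each mm of slack in the row makes the wedge bind 4 mm higher; 15 to 20 N down on its head closes the slack and clamps the row; it stays by friction.
Not all that is in view belongs to the job. Of the things that look like the pot_yellow, take the one that is nearest to the robot's base at the start.

How it is judged (in metres and radians):
On the way, in this order (a step that is already met when the one before it is completed fails the run):
1. the red, yellow and blue pots stand on the tray in that order, counted from the plain stop (x of pot_red in the frame of tray between -0.073 and -0.045 m and y of pot_red in the frame of tray between -0.011 and 0.011 m and z of pot_red in the frame of tray between 0.004 and 0.013 m and angle between each of pot_red, pot_yellow, pot_blue's own z axis and vertical below 0.1 rad and x of pot_yellow in the frame of tray between -0.031 and -0.003 m and y of pot_yellow in the frame of tray between -0.011 and 0.011 m and z of pot_yellow in the frame of tray between 0.004 and 0.013 m and x of pot_blue in the frame of tray between 0.011 and 0.039 m and y of pot_blue in the frame of tray between -0.011 and 0.011 m and z of pot_blue in the frame of tray between 0.004 and 0.013 m), for 0.2 s.
2. the wedge is pressed down between the blue pot and the sloped stop, and the row is tight (x of pot_red in the frame of tray between -0.064 and -0.054 m and y of pot_red in the frame of tray between -0.011 and 0.011 m and z of pot_red in the frame of tray between 0.004 and 0.013 m and angle between each of pot_red, pot_yellow, pot_blue, wedge's own z axis and vertical below 0.1 rad and x of pot_yellow in the frame of tray between -0.022 and -0.012 m and y of pot_yellow in the frame of tray between -0.011 and 0.011 m and z of pot_yellow in the frame of tray between 0.004 and 0.013 m and x of pot_blue in the frame of tray between 0.02 and 0.03 m and y of pot_blue in the frame of tray between -0.011 and 0.011 m and z of pot_blue in the frame of tray between 0.004 and 0.013 m and x of wedge in the frame of tray between 0.047 and 0.061 m and y of wedge in the frame of tray between -0.012 and 0.012 m and z of wedge in the frame of tray below 0.028 m and angle between the x axis of wedge and the x axis of tray, either way round below 0.2 rad and contact force between wedge and pot_blue above 2 N), for 0.2 s.
At the end, for the whole second after the job is handed in: Red, yellow, blue pot upright on the board in that order from the plain stop, each within 5 mm along and 11 mm across of its place in a tight row; the wedge upright beside blue, slope to slope, at most 20 mm above the board, pressing on blue with over 2 N; all released, at rest (all of step 2 and linear speed of each of pot_red, pot_yellow, pot_blue, wedge below 0.01 m/s); the robot touches nothing.
It fails at once if a pot was knocked over (angle between any of pot_red, pot_yellow, pot_blue, pot_black's own z axis and vertical above 0.7 rad).
It fails at once if the pot with the black cap was moved (distance of pot_black from where it was at the start of the episode above 0.03 m).
It also fails if it takes over 136 s, if anything falls off the work surface, if the arm or the gripper's body presses on something with over 40 N, if the wrist force passes 120 N, or if a joint passes its speed limit or range.

## Working session

There is one attempt and no reset: what is moved stays moved. The work goes in short steps, Python scripts to look and compute and a shell command to move; the robot and the scene stay as the last step left them, time stands still between calls to the robot, and variables do not carry over. Pictures are saved under pics/ and viewed, at most 14 in all, crops included, and the job is handed in when it is done.

```bash
mkdir -p pics; ls
python3 - <<'E'
from workcell import get_obs,cams,workorder
import cv2
for n in("top","scene"):
    im=cams.camera(n); cv2.imwrite(f"pics/{n}0.png",im[:,:,::-1]); print(n,cams.calibration(n))
o=get_obs(); print({k:o[k] for k in("time_s","tcp_pos","ee_rot","finger_gap")})
E
```

```text
pics
top {'fovy': 57.209614067791826, 'cx': 318.12755629496894, 'cy': 243.34586070586857, 'rvec': array([ 2.20681305, -2.19457088,  0.02986126]), 'tvec': array([0.03244624, 0.58745103, 0.95846949])}
scene {'fovy': 51.459837570237866, 'cx': 329.06088527349675, 'cy': 239.65750074442133, 'rvec': array([ 0.09010183,  2.75984731, -1.39472445]), 'tvec': array([0.59739801, 0.03505177, 1.3630513 ])}
{'time_s': 0.1, 'tcp_pos': array([0.16352573, 0.55068783, 0.23040228]), 'ee_rot': array([[-9.58575709e-01,  2.84836693e-01, -8.17969673e-04],
       [ 2.84837653e-01,  9.58574558e-01, -1.52585419e-03],
       [ 3.49465655e-04, -1.69563533e-03, -9.99998501e-01]]), 'finger_gap': 0.08528677772332907}
```

View pics/top0.png

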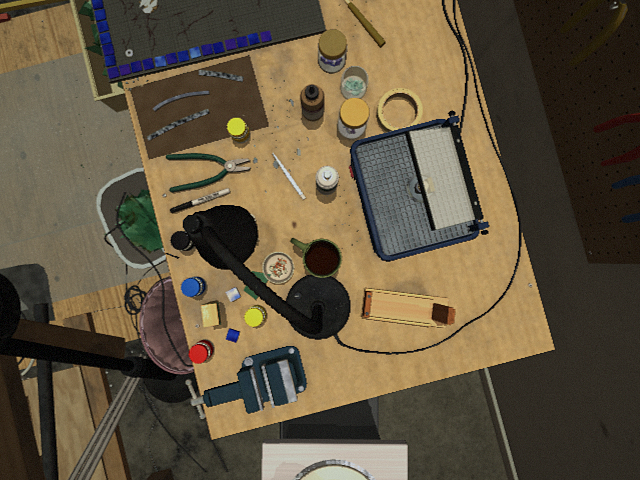

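View pics/scene0.png

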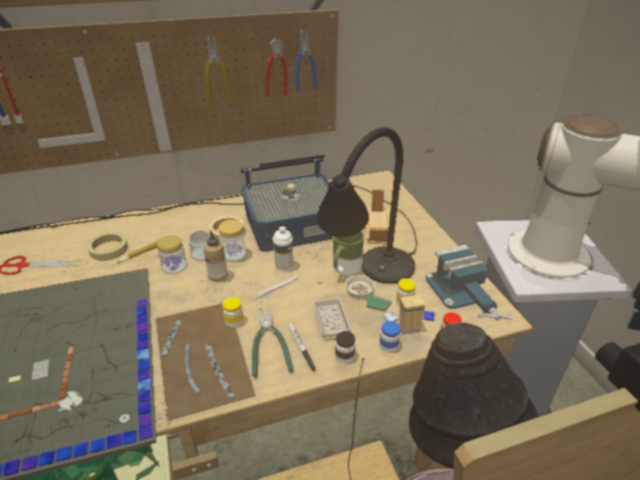

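```bash
cat > h.py <<'E'
import numpy as np,cv2
from workcell import get_obs,cams
def cal(n):
    c=cams.calibration(n); f=240/np.tan(np.radians(c["fovy"]/2)); R=cv2.Rodrigues(np.array(c["rvec"]))[0]
    K=np.array([[f,0,c["cx"]],[0,f,c["cy"]],[0,0,1]]); return K,R,np.array(c["tvec"])
def ray(C,uv,z):
    K,R,t=C; o=-R.T@t; d=R.T@np.linalg.solve(K,[uv[0],uv[1],1]); return o+d*(z-o[2])/d[2]
def proj(C,p):
    K,R,t=C; q=K@(R@np.array(p)+t); return q[:2]/q[2]
HS={"red":((0,6),(174,180)),"yellow":((25,34),),"blue":((102,118),),"green":((45,85),)}
def blobs(im,col,amin=60,s=120,v=60):
    h=cv2.cvtColor(im,cv2.COLOR_RGB2HSV); m=0
    for a,b in HS[col]: m=m|cv2.inRange(h,(a,s,v),(b,255,255))
    n,_,st,ce=cv2.connectedComponentsWithStats(m)
    return [(ce[i].round(1),st[i]) for i in range(1,n) if st[i][4]>=amin]
def crop(im,x,y,w,h,k,name):
    cv2.imwrite(name,cv2.resize(im[y:y+h,x:x+w,::-1],None,fx=k,fy=k,interpolation=cv2.INTER_CUBIC))
E
python3 - <<'E'
from h import *
im=cv2.imread("pics/top0.png")[:,:,::-1].copy(); C=cal("top")
for c in("red","yellow","blue"):
    for ce,st in blobs(im,c): print(c,ce,st,ray(C,ce,.058).round(4))
a=im[240:390,160:320]; b=im[270:345,340:480]
a=cv2.resize(a,(800,750)[:2],interpolation=cv2.INTER_CUBIC)
crop(im,165,255,155,115,5,"pics/c1.png"); crop(im,350,270,120,75,6,"pics/c2.png")
E
```

```text
red [197.8 353.4] [188 344  20  20 302] [0.3554 0.2842 0.058 ]
yellow [235.6 125.9] [227 117  19  18 264] [0.8331 0.2113 0.058 ]
yellow [253.  316.8] [244 307  19  20 275] [0.4318 0.1701 0.058 ]
blue [96.9  3.1] [92  0 11  8 70] [1.0974 0.5117 0.058 ]
blue [99.7 14.3] [ 94   9  12  12 104] [1.073  0.5051 0.058 ]
blue [102.3  25.7] [97 20 12 12 98] [1.0482 0.499  0.058 ]
blue [105.6  39.4] [100  32  13  18 136] [1.0185 0.4912 0.058 ]
blue [252.8  37.9] [247  33  13  12  98] [1.0224 0.1769 0.058 ]
blue [194.7  52. ] [189  46  12  13 104] [0.9916 0.3003 0.058 ]
blue [182.8  55.5] [177  50  12  12 104] [0.984  0.3256 0.058 ]
blue [109.2  60. ] [104  55  11  11  93] [0.9739 0.4825 0.058 ]
blue [160.  61.] [155  56  11  11 106] [0.972 0.374 0.058]
blue [397.5 130.4] [357 120  80  23 158] [ 0.8248 -0.1306  0.058 ]
blue [433.5 247.2] [392 237  79  22 159] [ 0.5789 -0.2055  0.058 ]
blue [190.  286.9] [181 277  19  20 272] [0.4931 0.3026 0.058 ]
blue [232.2 334.6] [226 329  13  12 106] [0.3947 0.213  0.058 ]
```

View pics/c1.png

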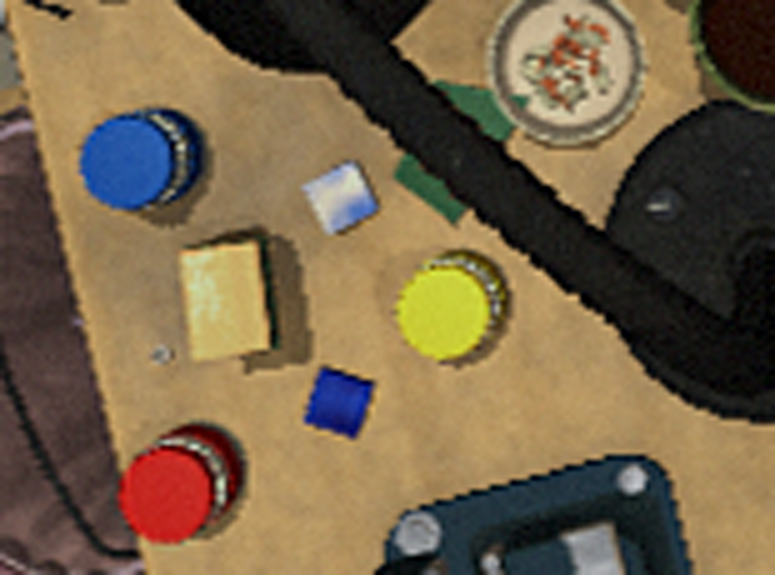

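View pics/c2.png

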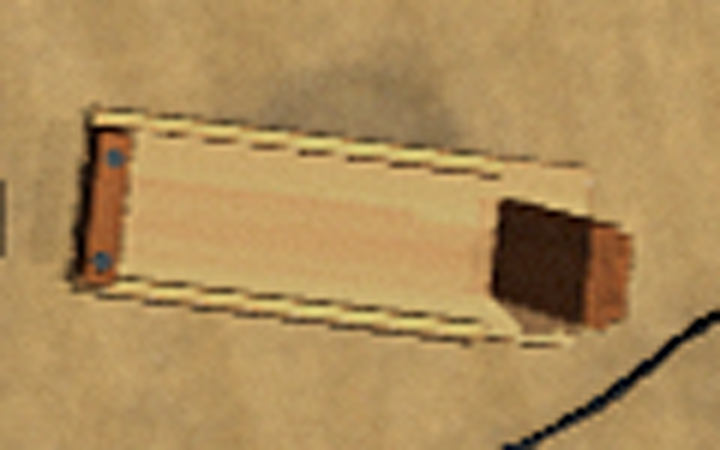

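Run:
```python
from h import *
C=cal("top")
def cr(x,y,x0,y0,k): return (x0+(x+.5)/k-.5,y0+(y+.5)/k-.5)
t=lambda x,y,z: ray(C,cr(x,y,350,270,6),z)
w=lambda x,y,z: ray(C,cr(x,y,165,255,5),z)
P={"stopA":t(132,128,.048),"stopB":t(121,285,.048),"footA":t(503,200,.008),"footB":t(493,297,.008),"topA":t(590,220,.074),"topB":t(583,325,.074),
"railTL":t(93,115,.019),"railBL":t(75,285,.019)}
for k,v in P.items(): print(k,v.round(4))
m=lambda a,b:(P[a]+P[b])/2
s,f,tp=m("stopA","stopB"),m("footA","footB"),m("topA","topB")
print(s,f,tp,"d s-f",np.linalg.norm((f-s)[:2]),"d s-top",np.linalg.norm((tp-s)[:2]),(np.degrees(np.arctan2(*(f-s)[1::-1])),np.degrees(np.arctan2(*(tp-s)[1::-1]))))
q=[w(180,249,.084),w(257,240,.084),w(271,347,.084),w(193,361,.084)]
q=np.array(q);print("wedge",q.round(4),q.mean(0),np.linalg.norm(np.diff(q,axis=0),axis=1), [np.degrees(np.arctan2(*(b-a)[1::-1])) for a,b in((q[0],q[1]),(q[3],q[2]),(q[2],q[1]),(q[3],q[0]))])
im=cv2.imread("pics/scene0.png")[:,:,::-1]; crop(im,360,265,120,90,6,"pics/c3.png")
```

```text
stopA [ 0.4864 -0.0777  0.048 ]
stopB [ 0.4315 -0.0739  0.048 ]
footA [ 0.4581 -0.2177  0.008 ]
footB [ 0.4228 -0.2139  0.008 ]
topA [ 0.458  -0.2305  0.074 ]
topB [ 0.4225 -0.2279  0.074 ]
railTL [ 0.4889 -0.0669  0.019 ]
railBL [ 0.4276 -0.0605  0.019 ]
[ 0.45895357 -0.07578817  0.048     ] [ 0.44044006 -0.21581559  0.008     ] [ 0.44024954 -0.22919048  0.074     ] d s-f 0.14124598422850915 d s-top 0.1545383784061452 (np.float64(-97.53158882771591), np.float64(-96.95164329860376))
wedge [[0.4596 0.2727 0.084 ]
 [0.4634 0.2415 0.084 ]
 [0.4203 0.2353 0.084 ]
 [0.4145 0.2668 0.084 ]] [0.43946673 0.25407547 0.084     ] [0.03145461 0.04354438 0.03207957] [np.float64(-82.99952078726281), np.float64(-79.50000027131489), np.float64(8.269911917724484), np.float64(7.503678346389457)]
```

View pics/c3.png

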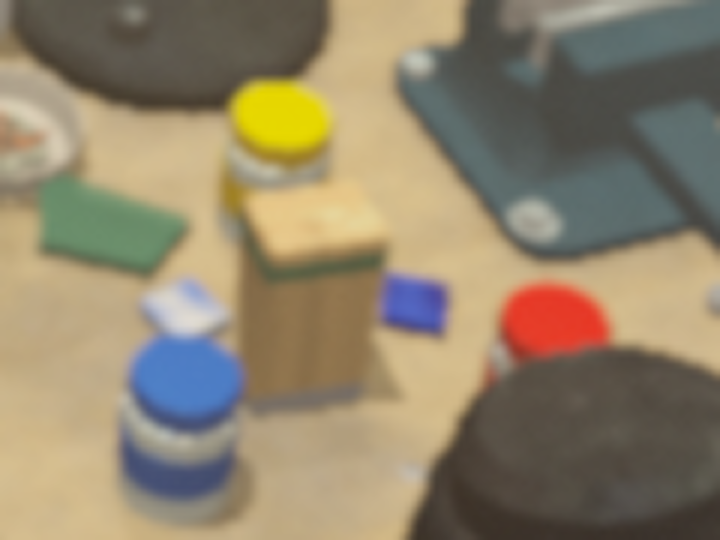

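Run:
```python
from h import *
C=cal("scene"); c=np.array([.4395,.2541]); a=np.radians(-82); x=np.array([np.cos(a),np.sin(a)]); y=np.array([-x[1],x[0]])
f=lambda s,t,z:((proj(C,[*(c+s*x+t*y),z])-[360,265])*6).round()
print("top front (-x side)",f(-.016,.0225,.084),f(-.016,-.0225,.084))
print("A foot",f(-.016,.0225,0),f(-.016,-.0225,0),"B foot",f(0,.0225,0),f(0,-.0225,0))
C=cal("top"); 
# pot body centre check via cap centroid & tray point predictions
u=np.array([.459,-.0758]);b=np.radians(-97.2);X=np.array([np.cos(b),np.sin(b)]);Y=np.array([-X[1],X[0]])
o=np.array([.4590,-.0758])+.08*X
for n,s,t,z in(("foot",.059,.018,.008),("foot-",.059,-.018,.008),("top",.0755,.018,.074),("top-",.0755,-.018,.074),("stop",-.08,.027,.048),("stop-",-.08,-.027,.048)):
  print(n,((proj(C,[*(o+s*X+t*Y),z])-[350,270])*6).round())
print("tray o",o)
for n,s in(("red",-.059),("yel",-.017),("blue",.025),("wedge_top",.062)): print(n,(o+s*X).round(4))
```

```text
top front (-x side) [266. 250.] [386. 233.]
A foot [242. 414.] [356. 396.] B foot [228. 383.] [341. 366.]
foot [496. 194.]
foot- [484. 292.]
top [593. 219.]
top- [580. 325.]
stop [134. 127.]
stop- [114. 281.]
tray o [ 0.44897334 -0.15516918]
red [ 0.4564 -0.0966]
yel [ 0.4511 -0.1383]
blue [ 0.4458 -0.18  ]
wedge_top [ 0.4412 -0.2167]
```

Caps that look like pot_yellow are at top px (253,317) → (0.432, 0.170), 0.46 m from the base, and at (236,126), 0.86 m away. The larger jar lids at (353,112) and (332,45) are not pots. I take the one at (253,317), because it is nearest, and crop c1 shows it to be a small pot like red and blue. The wedge stands at (210,314) with its slope towards −y. The tray's plain stop is at its +y end. First I go above red.

```bash
python3 -m handwheel '[[[0.024,-0.033,0],0],[[0.024,-0.033,0],0],[[0.024,-0.033,0],0],[[0.024,-0.033,0],0],[[0.024,-0.033,0],0],[[0.024,-0.033,0],0],[[0.024,-0.033,0],0],[[0.024,-0.036,0],0],[[0,0,-0.03],0],[[0,0,-0.03],0],[[0,0,0],0],[[0,0,0],0]]' 0.75 40
python3 - <<'E'
from h import *
o=get_obs();print(o["tcp_pos"],o["contact_force"])
C=cal("wrist");im=cams.camera("wrist");cv2.imwrite("pics/w1.png",im[:,:,::-1])
for c in("red",):
  for ce,st in blobs(im,c): print(c,ce,st,ray(C,ce,.058).round(4),ray(C,(st[0]+st[2]/2-.5,st[1]+st[3]/2-.5),.058).round(4))
E
```

```text
time_s: 1.3
tcp_pos: [0.3554, 0.2841, 0.1713]
ee_rot: [[-0.959, 0.285, -0.001], [0.285, 0.959, -0.001], [0.001, -0.001, -1.0]]
contact_force: [0.6, 0.0, 0.5]
finger_gap: 0.0637
grasp_force: 0.0
[0.35539368 0.28411163 0.17134953] [0.57227108 0.01277917 0.51153313]
red [317.6 225.9] [ 290  192   56   65 2575] [0.3518 0.2858 0.058 ] [0.3504 0.2861 0.058 ]
```

View pics/w1.png

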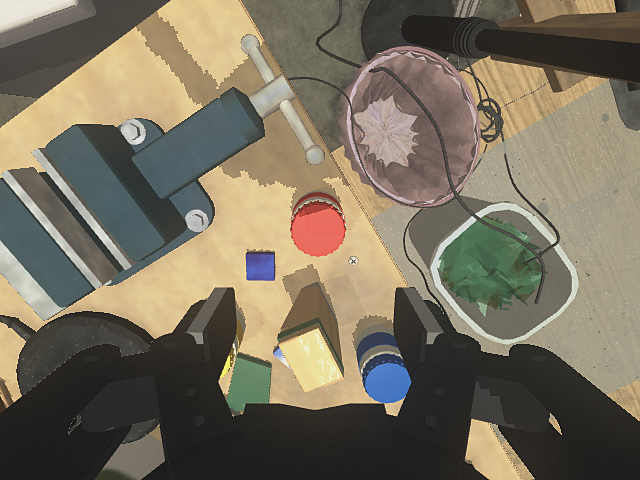

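The wrist view shows the red cap centred at about (318,231), which agrees with the top view. The fingers clear the vise and the wedge. I descend and grip.

```bash
python3 -m handwheel '[[[0,0.0005,-0.03],0],[[0,0,-0.03],0],[[0,0,-0.03],0],[[0,0,-0.025],0],[[0,0,-0.02],0],[[0,0,-0.021],0],[[0,0,0],0],[[0,0,0],0]]' 0.75 40 && python3 -m handwheel '[[[0,0,0],0],[[0,0,0],0],[[0,0,0],0],[[0,0,0],0],[[0,0,0],0],[[0,0,0],0],[[0,0,0],0],[[0,0,0],0]]' 0.2 40
```

```text
time_s: 2.15
tcp_pos: [0.3568, 0.2854, 0.0167]
ee_rot: [[-0.959, 0.284, 0.002], [0.284, 0.959, 0.001], [-0.001, 0.001, -1.0]]
contact_force: [0.1, -0.1, 1.1]
finger_gap: 0.0644
grasp_force: 0.0
time_s: 2.95
tcp_pos: [0.3573, 0.2855, 0.0173]
ee_rot: [[-0.959, 0.285, 0.003], [0.285, 0.959, 0.002], [-0.003, 0.002, -1.0]]
contact_force: [-1.3, -0.2, 6.0]
finger_gap: 0.0407
grasp_force: 40.0
```

```bash
python3 -m handwheel '[[[0,0,0.03],0],[[0,0,0.04],0],[[0,0,0.04],0],[[0,0,0.04],0],[[0,0,0.03],0],[[-0.009,-0.031,0],-8],[[-0.009,-0.031,0],-8],[[-0.009,-0.031,0],-8],[[-0.01,-0.031,0],-8],[[-0.01,-0.031,0],-8],[[0.004,-0.034,0],-8],[[0.004,-0.034,0],-8],[[0.004,-0.034,0],-8],[[0.004,-0.034,0],-8],[[0.004,-0.034,0],-8]]' - 40 && python3 -m handwheel '[[[0.031,-0.014,0],0],[[0.031,-0.014,0],0],[[0.031,-0.014,0],0],[[0.031,-0.014,0],-0.6],[[0,0,0],0],[[0,0,0],0]]'
```

```text
time_s: 4.45
tcp_pos: [0.3288, -0.0418, 0.1961]
ee_rot: [[0.12, 0.993, 0.002], [0.993, -0.12, -0.001], [-0.001, 0.002, -1.0]]
contact_force: [0.9, -0.6, -2.2]
finger_gap: 0.0407
grasp_force: 41.3
time_s: 5.05
tcp_pos: [0.4526, -0.0963, 0.1954]
ee_rot: [[0.124, 0.992, -0.001], [0.992, -0.124, 0.0], [0.0, -0.001, -1.0]]
contact_force: [-0.3, 0.4, -2.0]
finger_gap: 0.0409
grasp_force: 41.5
```

Run:
```python
from h import *
C=cal("wrist");im=cams.camera("wrist");cv2.imwrite("pics/w2.png",im[:,:,::-1]);np.savez("w2.npz",K=C[0],R=C[1],t=C[2])
o=np.array([.44897,-.15517]);b=np.radians(-97.2);X=np.array([np.cos(b),np.sin(b)]);Y=np.array([-X[1],X[0]])
for n,s,t,z in(("stop foot",-.08,.027,.008),("stop foot-",-.08,-.027,.008),("stoptop",-.08,.027,.048),("stoptop-",-.08,-.027,.048),("foot",.059,.018,.008),("foot-",.059,-.018,.008),("railin+",0,.027,.019),("railin-",0,-.027,.019)):
  print(n,proj(C,[*(o+s*X+t*Y),z]).round(1))
```

```text
stop foot [348.9 185.7]
stop foot- [288.3 185.6]
stoptop [353.3 192.8]
stoptop- [284.7 192.7]
foot [336.1 325.8]
foot- [299.8 325.7]
railin+ [347.6 274.3]
railin- [289.  274.2]
```

View pics/w2.png

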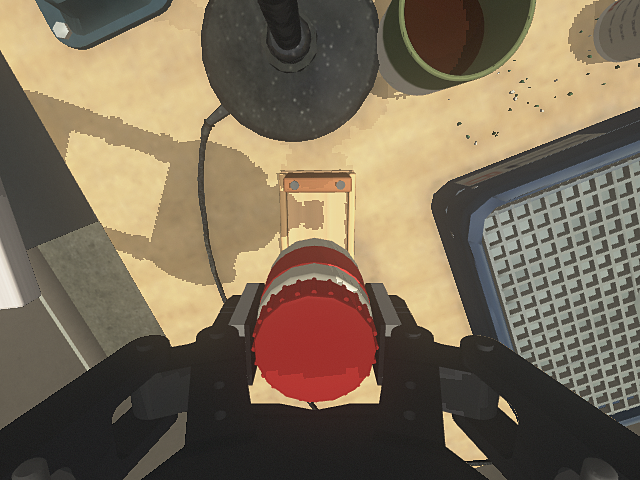

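The stop's top appears at rows ≈193, columns 283–354. That matches the prediction (285–353, 193), so the tray pose is good. I lower red.

```bash
python3 -m handwheel '[[[0.0035,-0.003,-0.03],0],[[0,0,-0.03],0],[[0,0,-0.03],0],[[0,0,-0.03],0],[[0,0,-0.02],0],[[0,0,-0.015],0],[[0,0,-0.01],0],[[0,0,0],0],[[0,0,0],0]]'
```

```text
time_s: 6.0
tcp_pos: [0.4566, -0.0994, 0.0312]
ee_rot: [[0.124, 0.992, 0.001], [0.992, -0.124, -0.001], [-0.0, 0.001, -1.0]]
contact_force: [0.1, -0.3, -1.1]
finger_gap: 0.0409
grasp_force: 41.4
```

```bash
python3 -m handwheel '[[[0,0,-0.003],0],[[0,0,-0.003],0],[[0,0,0],0],[[0,0.001,0],0],[[0,0.001,0],0],[[0,0,0],0]]'
```

```text
time_s: 6.6
tcp_pos: [0.4575, -0.0983, 0.0254]
ee_rot: [[0.124, 0.992, 0.003], [0.992, -0.124, -0.002], [-0.002, 0.003, -1.0]]
contact_force: [-0.2, -3.0, 6.0]
finger_gap: 0.0409
grasp_force: 42.1
```

```bash
python3 -m handwheel '[[[0,0,0],0],[[0,0,0],0],[[0,0,0],0],[[0,0,0],0],[[0,0,0.02],0],[[0,0,0.03],0],[[0,0,0.04],0],[[0,0,0.04],0],[[0,0,0.04],0]]' 0.75 40 && python3 -m handwheel '[[[-0.032,0.0145,0],0],[[-0.032,0.0145,0],0],[[-0.032,0.0145,0],0],[[-0.031,0.0145,0],0],[[-0.002,0.034,0],0],[[-0.002,0.034,0],0],[[-0.002,0.034,0],0],[[-0.002,0.034,0],0],[[-0.002,0.034,0],0],[[0.028,0.01,0],0],[[0.028,0.01,0],0],[[0.028,0.01,-0.02],0],[[0.028,0.01,-0.02],0],[[0,0,0],0],[[0,0,0],0]]'
python3 - <<'E'
from h import *
print(get_obs()["tcp_pos"])
C=cal("top");im=cams.camera("top")
r=[(ce,st) for ce,st in blobs(im,"red") if 340<ce[0]<460]
o=np.array([.44897,-.15517]);b=np.radians(-97.2);X=np.array([np.cos(b),np.sin(b)]);Y=np.array([-X[1],X[0]])
for ce,st in r: p=ray(C,ce,.066)[:2]-o; print(ce,st,p@X,p@Y)
C=cal("wrist");im=cams.camera("wrist");cv2.imwrite("pics/w3.png",im[:,:,::-1])
for ce,st in blobs(im,"yellow"): print(ce,st,ray(C,ce,.058))
E
```

```text
time_s: 7.5
tcp_pos: [0.4558, -0.097, 0.1956]
ee_rot: [[0.124, 0.992, -0.0], [0.992, -0.124, 0.0], [0.0, -0.0, -1.0]]
contact_force: [1.4, -0.3, 0.2]
finger_gap: 0.0642
grasp_force: 0.0
time_s: 9.0
tcp_pos: [0.4304, 0.1707, 0.1534]
ee_rot: [[0.124, 0.992, -0.003], [0.992, -0.124, -0.0], [-0.001, -0.003, -1.0]]
contact_force: [0.1, 0.2, -0.9]
finger_gap: 0.0642
grasp_force: 0.0
[0.43044601 0.17068684 0.15341188]
[381.7 305.6] [372 296  20  20 291] -0.05929314881314077 0.0012372031730403805
[320.7 216.1] [298 208  42  18 357] [0.4368349  0.18359908 0.058     ]
```

View pics/w3.png

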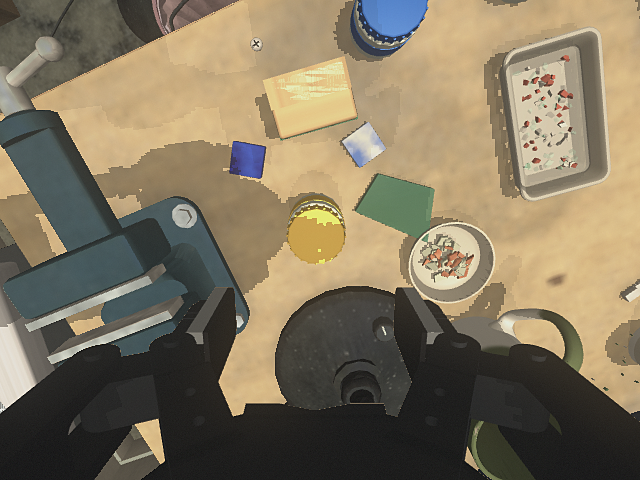

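Red stands at tray x −59.3 mm, y +1 mm. The yellow cap is at (317,237), under the tool as predicted. I descend and grip.

```bash
python3 -m handwheel '[[[0.001,-0.001,-0.03],0],[[0,0,-0.03],0],[[0,0,-0.03],0],[[0,0,-0.026],0],[[0,0,-0.02],0],[[0,0,0],0],[[0,0,0],0]]' 0.75 40 && python3 -m handwheel '[[[0,0,0],0],[[0,0,0],0],[[0,0,0],0],[[0,0,0],0],[[0,0,0],0],[[0,0,0],0],[[0,0,0],0]]' 0.2 40
```

```text
time_s: 9.8
tcp_pos: [0.4328, 0.1696, 0.0198]
ee_rot: [[0.125, 0.992, 0.002], [0.992, -0.125, 0.0], [0.0, 0.002, -1.0]]
contact_force: [-0.0, 1.1, 0.8]
finger_gap: 0.0641
grasp_force: 0.0
time_s: 10.5
tcp_pos: [0.4336, 0.1699, 0.0204]
ee_rot: [[0.124, 0.992, 0.003], [0.992, -0.124, 0.0], [0.001, 0.003, -1.0]]
contact_force: [-3.5, -1.1, 8.6]
finger_gap: 0.0403
grasp_force: 40.1
```

```bash
python3 -m handwheel '[[[0,0,0.03],0],[[0,0,0.04],0],[[0,0,0.04],0],[[0,0,0.04],0],[[0,0,0.025],0],[[-0.028,-0.01,0],0],[[-0.028,-0.01,0],0],[[-0.028,-0.01,0],0],[[-0.028,-0.01,0],0],[[0.002,-0.034,0],0],[[0.002,-0.034,0],0],[[0.002,-0.034,0],0],[[0.002,-0.034,0],0],[[0.002,-0.034,0],0],[[0.03,-0.025,0],0],[[0.03,-0.025,0],0],[[0.03,-0.025,0],0],[[0.029,-0.025,0],0],[[0,0,0],0],[[0,0,0],0]]'
```

```text
time_s: 12.5
tcp_pos: [0.4492, -0.1404, 0.1934]
ee_rot: [[0.125, 0.992, -0.001], [0.992, -0.125, 0.0], [0.0, -0.001, -1.0]]
contact_force: [0.6, 0.3, -1.6]
finger_gap: 0.0409
grasp_force: 41.8
```

```bash
python3 -m handwheel '[[[0.001,-0.001,-0.03],0],[[0,0,-0.03],0],[[0,0,-0.03],0],[[0,0,-0.03],0],[[0,0,-0.02],0],[[0,0,-0.012],0],[[0,0,-0.008],0],[[0,0,0],0],[[0,0,0],0]]'
```

```text
time_s: 13.4
tcp_pos: [0.451, -0.1417, 0.0344]
ee_rot: [[0.124, 0.992, 0.002], [0.992, -0.124, -0.001], [-0.001, 0.002, -1.0]]
contact_force: [0.5, 0.5, -0.9]
finger_gap: 0.0412
grasp_force: 41.8
```

```bash
python3 -m handwheel '[[[0,0,-0.003],0],[[0,0,-0.003],0],[[0,0,0],0],[[0,0.001,0],0],[[0,0.001,0],0],[[0,0.001,0],0],[[0,0,0],0]]'
```

```text
time_s: 14.1
tcp_pos: [0.4517, -0.1396, 0.0285]
ee_rot: [[0.124, 0.992, 0.003], [0.992, -0.124, -0.003], [-0.002, 0.003, -1.0]]
contact_force: [-0.6, -3.9, 6.3]
finger_gap: 0.0403
grasp_force: 42.6
```

```bash
python3 -m handwheel '[[[0,0,0],0],[[0,0,0],0],[[0,0,0],0],[[0,0,0],0],[[0,0,0.02],0],[[0,0,0.03],0],[[0,0,0.04],0],[[0,0,0.04],0],[[0,0,0.04],0]]' 0.75 40 && python3 -m handwheel '[[[-0.03,0.025,0],0],[[-0.03,0.025,0],0],[[-0.03,0.025,0],0],[[-0.029,0.025,0],0],[[-0.002,0.034,0],-8.2],[[-0.002,0.034,0],-8.2],[[-0.002,0.034,0],-8.2],[[-0.002,0.034,0],-8.2],[[-0.002,0.034,0],-8.2],[[0.0095,0.0375,0],0],[[0.0095,0.0375,0],0],[[0.0095,0.0375,0],0],[[0.0095,0.0375,0],0],[[0.033,0.006,0],0],[[0.033,0.006,0],0],[[0.033,0.006,-0.02],0],[[0.033,0.006,-0.02],0],[[0,0,0],0],[[0,0,0],0]]'
python3 - <<'E'
from h import *
print(get_obs()["tcp_pos"])
C=cal("top");im=cams.camera("top")
o=np.array([.44897,-.15517]);b=np.radians(-97.2);X=np.array([np.cos(b),np.sin(b)]);Y=np.array([-X[1],X[0]])
for c in("red","yellow"):
  for ce,st in blobs(im,c):
    if 340<ce[0]<460 and 280<ce[1]<340: p=ray(C,ce,.066)[:2]-o; print(c,ce,st,p@X,p@Y)
C=cal("wrist");im=cams.camera("wrist");cv2.imwrite("pics/w4.png",im[:,:,::-1])
for ce,st in blobs(im,"blue",400): print(ce,st,ray(C,ce,.058))
E
```

```text
time_s: 15.0
tcp_pos: [0.4499, -0.1379, 0.1986]
ee_rot: [[0.124, 0.992, -0.0], [0.992, -0.124, 0.001], [0.0, -0.0, -1.0]]
contact_force: [0.2, -0.8, 1.0]
finger_gap: 0.064
grasp_force: 0.0
time_s: 16.9
tcp_pos: [0.4925, 0.2869, 0.156]
ee_rot: [[0.691, 0.723, -0.003], [0.723, -0.691, -0.001], [-0.003, -0.002, -1.0]]
contact_force: [-0.7, 0.3, 0.6]
finger_gap: 0.0642
grasp_force: 0.0
[0.49252551 0.28690936 0.15601147]
red [381.6 305.5] [371 295  21  21 297] -0.059523232733951346 0.0014137584716521323
yellow [402.3 308.3] [393 298  19  20 286] -0.016552569067690422 0.0013265384746379753
[296.8 216.9] [ 267  186   60   60 2529] [0.49386095 0.30383169 0.058     ]
```

View pics/w4.png

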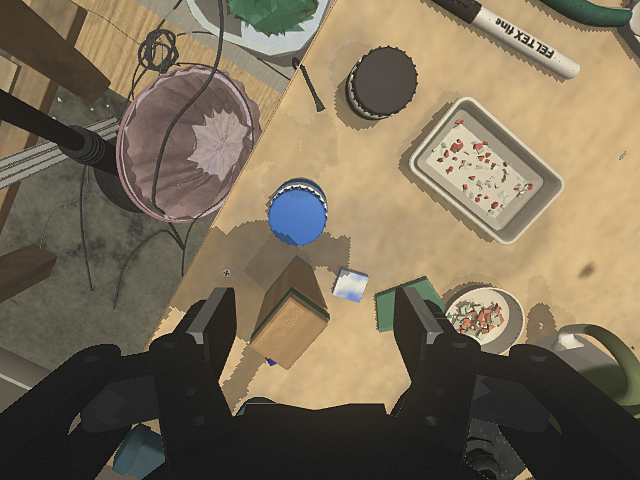

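Red is at −59.5 mm and yellow at −16.5 mm in the tray. The blue cap is at (298,216) → (0.494, 0.303), the black pot at (383,82) is clear, and the wedge lies between the fingers' sides. I correct y and then descend.

```bash
python3 -m handwheel '[[[0.0005,0.015,0],0],[[0,0,-0.01],0],[[0,0,-0.03],0],[[0,0,-0.03],0],[[0,0,-0.03],0],[[0,0,-0.02],0],[[0,0,-0.018],0],[[0,0,0],0],[[0,0,0],0]]' 0.75 40 && python3 -m handwheel '[[[0,0,0],0],[[0,0,0],0],[[0,0,0],0],[[0,0,0],0],[[0,0,0],0],[[0,0,0],0],[[0,0,0],0]]' 0.2 40
```

```text
time_s: 17.9
tcp_pos: [0.4935, 0.3024, 0.0196]
ee_rot: [[0.69, 0.724, 0.0], [0.724, -0.69, 0.0], [0.0, 0.0, -1.0]]
contact_force: [0.4, 0.4, 0.2]
finger_gap: 0.0639
grasp_force: 0.0
time_s: 18.6
tcp_pos: [0.495, 0.3028, 0.0212]
ee_rot: [[0.691, 0.723, 0.003], [0.723, -0.691, 0.001], [0.003, 0.001, -1.0]]
contact_force: [-2.1, 0.9, 6.0]
finger_gap: 0.0405
grasp_force: 41.1
```

```bash
python3 -m handwheel '[[[0,0,0.03],0],[[0,0,0.04],0],[[0,0,0.04],0],[[0,0,0.04],0],[[0,0,0.025],0],[[-0.034,-0.006,0],0],[[-0.034,-0.006,0],0],[[-0.034,-0.006,0],0],[[-0.033,-0.006,0],0],[[-0.0095,-0.0375,0],0],[[-0.0095,-0.0375,0],0],[[-0.0095,-0.0375,0],0],[[-0.0095,-0.0375,0],0],[[0.002,-0.034,0],8.2],[[0.002,-0.034,0],8.2],[[0.002,-0.034,0],8.2],[[0.002,-0.034,0],8.2],[[0.002,-0.034,0],8.2]]' && python3 -m handwheel '[[[0.0226,-0.0286,0],0],[[0.0226,-0.0286,0],0],[[0.0226,-0.0286,0],0],[[0.0226,-0.0286,0],0],[[0.0226,-0.0286,0],0],[[0,0,0],0],[[0,0,0],0]]'
```

```text
time_s: 20.4
tcp_pos: [0.3303, -0.024, 0.1946]
ee_rot: [[0.122, 0.993, 0.001], [0.993, -0.122, -0.001], [-0.0, 0.001, -1.0]]
contact_force: [1.2, 0.4, -1.2]
finger_gap: 0.0405
grasp_force: 41.2
time_s: 21.1
tcp_pos: [0.4431, -0.1658, 0.194]
ee_rot: [[0.128, 0.992, -0.001], [0.992, -0.128, 0.001], [0.001, -0.001, -1.0]]
contact_force: [-0.5, 0.2, -1.5]
finger_gap: 0.0407
grasp_force: 41.3
```

```bash
python3 -m handwheel '[[[0.002,-0.0165,0],0],[[0,0,-0.03],0],[[0,0,-0.03],0],[[0,0,-0.03],0],[[0,0,-0.03],0],[[0,0,-0.02],0],[[0,0,-0.013],0],[[0,0,0],0],[[0,0,0],0]]'
```

```text
time_s: 22.0
tcp_pos: [0.4459, -0.1827, 0.0423]
ee_rot: [[0.127, 0.992, 0.001], [0.992, -0.127, -0.001], [-0.001, 0.001, -1.0]]
contact_force: [0.3, -0.2, -1.1]
finger_gap: 0.0407
grasp_force: 41.2
```

```bash
python3 -m handwheel '[[[0,0,-0.006],0],[[0,0,-0.005],0],[[0,0,-0.003],0],[[0,0,0],0],[[0,0.001,0],0],[[0,0.001,0],0],[[0,0.001,0],0],[[0,0,0],0]]'
```

```text
time_s: 22.8
tcp_pos: [0.4467, -0.1816, 0.0293]
ee_rot: [[0.126, 0.992, 0.002], [0.992, -0.126, -0.005], [-0.004, 0.003, -1.0]]
contact_force: [-3.6, -4.6, 8.2]
finger_gap: 0.0405
grasp_force: 42.1
```

```bash
python3 -m handwheel '[[[0,0,0],0],[[0,0,0],0],[[0,0,0],0],[[0,0,0],0],[[0,0,0.02],0],[[0,0,0.03],0],[[0,0,0.04],0],[[0,0,0.04],0],[[0,0,0.04],0]]' 0.75 40 && python3 -m handwheel '[[[-0.023,0.0286,0],0],[[-0.023,0.0286,0],0],[[-0.023,0.0286,0],0],[[-0.023,0.0286,0],0],[[-0.023,0.0286,0],0],[[-0.002,0.034,0],7.6],[[-0.002,0.034,0],7.6],[[-0.002,0.034,0],0],[[-0.002,0.034,0],0],[[-0.002,0.034,0],0],[[0.02,0.036,0],0],[[0.02,0.036,0],0],[[0.02,0.036,0],0],[[0.03,0.008,-0.01],0],[[0.03,0.008,-0.02],0],[[0,0,0],0],[[0,0,0],0]]'
python3 - <<'E'
from h import *
print(get_obs()["tcp_pos"])
C=cal("top");im=cams.camera("top")
o=np.array([.44897,-.15517]);b=np.radians(-97.2);X=np.array([np.cos(b),np.sin(b)]);Y=np.array([-X[1],X[0]])
for c in("red","yellow","blue"):
  for ce,st in blobs(im,c):
    if 340<ce[0]<460 and 280<ce[1]<340: p=ray(C,ce,.066)[:2]-o; print(c,ce,st,p@X,p@Y)
C=cal("wrist");im=cams.camera("wrist");cv2.imwrite("pics/w5.png",im[:,:,::-1]);np.savez("w5.npz",K=C[0],R=C[1],t=C[2])
print(proj(C,[.4395,.2541,.084]))
E
```

```text
time_s: 23.7
tcp_pos: [0.4451, -0.1789, 0.1987]
ee_rot: [[0.127, 0.992, -0.0], [0.992, -0.127, 0.0], [0.0, -0.0, -1.0]]
contact_force: [1.6, -1.5, 0.1]
finger_gap: 0.0643
grasp_force: 0.0
time_s: 25.4
tcp_pos: [0.4398, 0.2576, 0.1663]
ee_rot: [[-0.137, 0.991, -0.003], [0.991, 0.137, -0.001], [-0.0, -0.003, -1.0]]
contact_force: [-0.8, 0.3, 1.3]
finger_gap: 0.0643
grasp_force: 0.0
[0.43977406 0.25762389 0.16625164]
red [381.7 305.6] [372 295  20  21 297] -0.05929314881314077 0.0012372031730403805
yellow [402.4 308.3] [393 298  19  21 287] -0.016348549119182067 0.0013536541648308967
blue [423.1 311. ] [413 302  21  19 287] 0.02655012853980356 0.001469980631848637
[313.23609041 246.7521869 ]
```

View pics/w5.png

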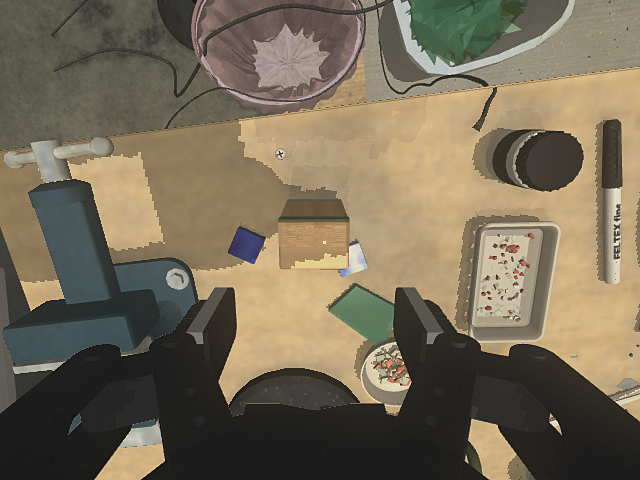

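Blue is at +26.6 mm, so the row has about 1.5 mm of slack. The wedge top spans (280–349, 219–268) with its edges level, so the yaw is right and its centre is at (314.5,243.5). I descend onto it.

```bash
python3 -m handwheel '[[[0,-0.0015,-0.03],0],[[0,0,-0.03],0],[[0,0,-0.03],0],[[0,0,-0.025],0],[[0,0,-0.015],0],[[0,0,0],0],[[0,0,0],0]]' 0.75 40 && python3 -m handwheel '[[[0,0,0],0],[[0,0,0],0],[[0,0,0],0],[[0,0,0],0],[[0,0,0],0],[[0,0,0],0],[[0,0,0],0]]' 0.3 40
```

```text
time_s: 26.2
tcp_pos: [0.4409, 0.2564, 0.0388]
ee_rot: [[-0.137, 0.991, 0.002], [0.991, 0.137, 0.001], [0.0, 0.002, -1.0]]
contact_force: [-0.0, -0.6, 0.4]
finger_gap: 0.0636
grasp_force: 0.0
time_s: 26.9
tcp_pos: [0.4417, 0.2566, 0.0392]
ee_rot: [[-0.138, 0.99, 0.003], [0.99, 0.138, 0.001], [0.0, 0.003, -1.0]]
contact_force: [-2.8, -1.5, 7.0]
finger_gap: 0.0447
grasp_force: 41.0
```

```bash
python3 -m handwheel '[[[0,0,0.03],0],[[0,0,0.04],0],[[0,0,0.04],0],[[0,0,0.04],0],[[0,0,0.02],0],[[-0.031,-0.008,0],0],[[-0.031,-0.008,0],0],[[-0.02,-0.037,0],0],[[-0.02,-0.037,0],0],[[-0.02,-0.037,0],0],[[0.002,-0.034,0],-7.6],[[0.002,-0.034,0],-7.6],[[0.002,-0.034,0],0],[[0.002,-0.034,0],0],[[0.002,-0.034,0],0]]' && python3 -m handwheel '[[[0.018,-0.0285,0],0],[[0.018,-0.0285,0],0],[[0.018,-0.0285,0],0],[[0.018,-0.0285,0],0],[[0.018,-0.0285,0],0],[[0.018,-0.0285,0],0],[[0,0,0],0],[[0,0,0],0]]'
```

```text
time_s: 28.4
tcp_pos: [0.3283, -0.0422, 0.2078]
ee_rot: [[0.127, 0.992, 0.002], [0.992, -0.127, -0.001], [-0.001, 0.002, -1.0]]
contact_force: [0.1, 0.1, -2.0]
finger_gap: 0.0445
grasp_force: 41.9
time_s: 29.2
tcp_pos: [0.4363, -0.2118, 0.2072]
ee_rot: [[0.128, 0.992, -0.001], [0.992, -0.128, 0.001], [0.001, -0.001, -1.0]]
contact_force: [-0.5, -0.2, -2.7]
finger_gap: 0.0447
grasp_force: 42.0
```

```bash
python3 -m handwheel '[[[0.004,-0.0075,0],0],[[0,0,-0.03],0],[[0,0,-0.03],0],[[0,0,-0.02],0],[[0,0,0],0],[[0,0,0],0]]'
python3 - <<'E'
from h import *
for n,(x,y,w,h) in {"top":(370,285,100,50)}.items():
  im=cams.camera(n); crop(im,x,y,w,h,8,"pics/t6.png")
C=cal("wrist");im=cams.camera("wrist");cv2.imwrite("pics/w6.png",im[:,:,::-1])
E
```

```text
time_s: 29.8
tcp_pos: [0.4406, -0.2191, 0.1281]
ee_rot: [[0.127, 0.992, 0.0], [0.992, -0.127, -0.0], [-0.0, 0.0, -1.0]]
contact_force: [0.1, 0.7, -0.6]
finger_gap: 0.0446
grasp_force: 42.0
```

View pics/w6.png

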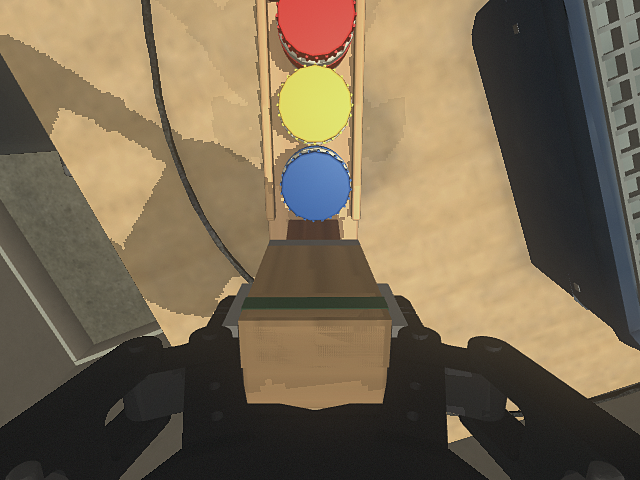

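The wrist view shows the row in line: red (316,15), yellow (316,104), blue (316,186). The wedge is straight, and its thin upright edge is at row 240, columns 270–358. I check its x in the tray frame.

Run:
```python
from h import *
C=cal("wrist")
o=np.array([.44897,-.15517]);b=np.radians(-97.2);X=np.array([np.cos(b),np.sin(b)]);Y=np.array([-X[1],X[0]])
for n,uv,z in(("edgeL",(270,240),.089),("edgeR",(358,240),.089),("blue cap edge",(316,221),.066),("blue cap c",(316,186),.066),("yel c",(315.5,104.5),.066),("gripped top L",(240,320),.173),("topR",(391,320),.173)):
  p=ray(C,uv,z)[:2]-o; print(n,p@X,p@Y)
```

```text
edgeL 0.05159278592028117 -0.02166736984715565
edgeR 0.05166628201495065 0.02357475936952073
blue cap edge 0.0470903251947766 0.0021064066133213476
blue cap c 0.02710881359202751 0.0021068119333414923
yel c -0.015657955254360943 0.0018455136279023772
gripped top L 0.051613094378891285 -0.020998215382413733
topR 0.0517037004321297 0.023731763967132866
```

```bash
python3 -m handwheel '[[[0,0.003,-0.01],0],[[0,0,-0.02],0],[[0,0,-0.012],0],[[0,0,-0.006],0],[[0,0,-0.004],0],[[0,0,0],0],[[0,0,0],0]]'
```

```text
time_s: 30.6
tcp_pos: [0.4406, -0.2163, 0.0756]
ee_rot: [[0.127, 0.992, 0.0], [0.992, -0.127, 0.0], [0.0, 0.0, -1.0]]
contact_force: [-0.3, -0.2, -0.5]
finger_gap: 0.045
grasp_force: 42.1
```

```bash
python3 -m handwheel '[[[0,0,-0.003],0],[[0,0,-0.003],0],[[0,0,-0.002],0],[[0,0,0],0],[[0,0,0],0]]'
```

```text
time_s: 31.1
tcp_pos: [0.4403, -0.2162, 0.0672]
ee_rot: [[0.127, 0.992, -0.0], [0.992, -0.127, 0.0], [0.0, -0.0, -1.0]]
contact_force: [-0.5, -0.6, -1.7]
finger_gap: 0.0448
grasp_force: 42.1
```

```bash
python3 -m handwheel '[[[0,0,-0.002],0],[[0,0,-0.002],0],[[0,0,-0.001],0],[[0,0,0],0],[[0,0,0],0]]'
```

```text
time_s: 31.6
tcp_pos: [0.4415, -0.2156, 0.0637]
ee_rot: [[0.127, 0.992, 0.002], [0.992, -0.127, 0.001], [0.001, 0.002, -1.0]]
contact_force: [-1.2, 7.0, 9.7]
finger_gap: 0.0447
grasp_force: 43.3
```

```bash
python3 -m handwheel '[[[0,0,0],0],[[0,0,0],0],[[0,0,0],0],[[0,0,0.02],0],[[0,0,0.03],0],[[0,0,0.03],0],[[0,0,0],0],[[0,0,0],0]]' 0.75 40 && python3 -m handwheel '[[[0,0,0],0],[[0,0,0],0],[[0,0,0],0],[[0,0,0],0],[[0,0,0],0],[[0,0,0],0],[[0,0,0],0],[[0,0,0],0]]' 0 40
python3 - <<'E'
from h import *
C=cal("wrist");im=cams.camera("wrist");cv2.imwrite("pics/w7.png",im[:,:,::-1])
print(get_obs()["contact_force"],proj(C,[.4408,-.2162,.108]),proj(C,get_obs()["tcp_pos"]))
E
```

```text
time_s: 32.4
tcp_pos: [0.4407, -0.2166, 0.1427]
ee_rot: [[0.127, 0.992, 0.001], [0.992, -0.127, -0.001], [-0.001, 0.001, -1.0]]
contact_force: [-0.8, 0.7, 0.1]
finger_gap: 0.064
grasp_force: 0.0
time_s: 33.2
tcp_pos: [0.4405, -0.2163, 0.1424]
ee_rot: [[0.127, 0.992, 0.0], [0.992, -0.127, -0.0], [-0.0, 0.0, -1.0]]
contact_force: [-0.8, 0.5, 1.0]
finger_gap: -0.0
grasp_force: 0.0
[-0.91385066 -0.30103419 -0.14599313] [314.22784035 268.6727109 ] [313.31038472 297.91085918]
```

View pics/w7.png

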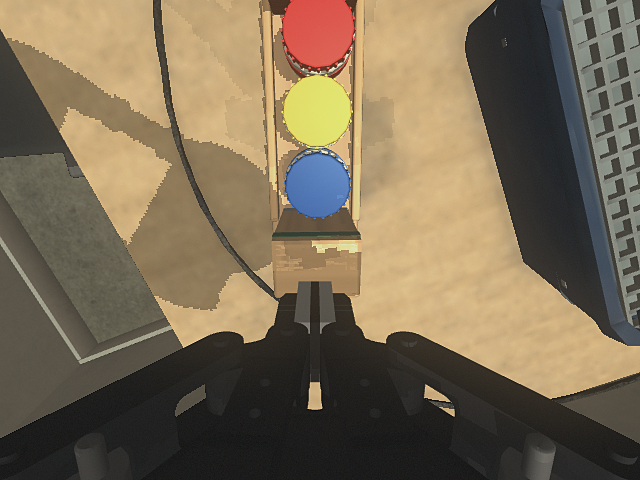

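The wedge stands upright in the gap, with its top centred at about (316,267) under the shut fingers. I press in small steps.

```bash
python3 -m handwheel '[[[0,0,-0.015],0],[[0,0,-0.012],0],[[0,0,-0.004],0],[[0,0,-0.002],0],[[0,0,-0.002],0],[[0,0,-0.001],0],[[0,0,0],0],[[0,0,0],0]]'
```

```text
time_s: 34.05
tcp_pos: [0.4409, -0.2164, 0.1073]
ee_rot: [[0.127, 0.992, 0.001], [0.992, -0.127, -0.0], [-0.0, 0.001, -1.0]]
contact_force: [-1.7, 1.7, 6.9]
finger_gap: -0.0
grasp_force: 2.8
```

```bash
python3 -m handwheel '[[[0,0,-0.002],0],[[0,0,-0.002],0],[[0,0,-0.001],0],[[0,0,0],0],[[0,0,0],0]]'
```

```text
time_s: 34.55
tcp_pos: [0.4423, -0.2159, 0.1038]
ee_rot: [[0.127, 0.992, 0.004], [0.992, -0.127, 0.001], [0.001, 0.004, -1.0]]
contact_force: [0.4, 7.7, 14.3]
finger_gap: 0.0002
grasp_force: 7.4
```

```bash
python3 -m handwheel '[[[0,0,-0.002],0],[[0,0,-0.002],0],[[0,0,-0.001],0],[[0,0,0],0],[[0,0,0],0]]'
```

```text
time_s: 35.05
tcp_pos: [0.4438, -0.2158, 0.1022]
ee_rot: [[0.127, 0.992, 0.006], [0.992, -0.127, 0.001], [0.001, 0.006, -1.0]]
contact_force: [-4.4, 16.0, 36.9]
finger_gap: 0.0004
grasp_force: 18.1
```

```bash
python3 -m handwheel '[[[0,0,0.005],0],[[0,0,0.005],0],[[0,0,0.01],0],[[0,0,0.03],0],[[0,0,0.03],0],[[0,0,0.03],0],[[0,0,0],0],[[0,0,0],0]]'
python3 - <<'E'
from h import *
C=cal("top");im=cams.camera("top")
o=np.array([.44897,-.15517]);b=np.radians(-97.2);X=np.array([np.cos(b),np.sin(b)]);Y=np.array([-X[1],X[0]])
def rep(C,im,k):
 for c in("red","yellow","blue"):
  for ce,st in blobs(im,c):
    p=ray(C,ce,.066)[:2]-o
    if abs(p@X)<.09 and abs(p@Y)<.03: print(k,c,ce,p@X,p@Y)
rep(C,im,"top")
C=cal("wrist");im=cams.camera("wrist");cv2.imwrite("pics/w8.png",im[:,:,::-1]);rep(C,im,"wrist")
c0=o+.062*X
print([proj(C,[*(c0+s*X+t*Y),z]).round() for s,t,z in((-.016,-.0225,.102),(.016,.0225,.102))])
E
```

```text
time_s: 35.85
tcp_pos: [0.4406, -0.2166, 0.2068]
ee_rot: [[0.127, 0.992, 0.001], [0.992, -0.127, -0.001], [-0.001, 0.001, -1.0]]
contact_force: [-0.1, 0.6, -0.6]
finger_gap: 0.0001
grasp_force: 0.0
top red [381.1 305.2] -0.06062192269053809 0.0018891834428920685
top yellow [401.7 308.2] -0.017802253175942476 0.0013674208289855283
top blue [421.9 310.6] 0.024003108887266283 0.0019586653422727198
wrist red [317.5  51.4] -0.059487761325717065 0.0011726995028015427
wrist yellow [317.7 114.7] -0.017711103211203706 0.0013373686290666601
wrist blue [318.1 172.7] 0.02391985734305374 0.0016650450439861558
[array([283., 211.]), array([348., 256.])]
```

View pics/w8.png

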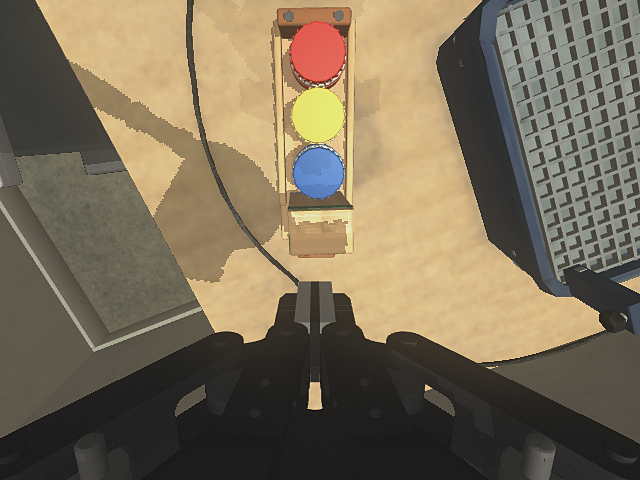

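The pots are at −60, −18 and +24 mm with 42 mm spacing, so the row is tight. The wedge is seated upright with its top at (283–353, 209–256), and the gripper is clear of everything. I hand in.

```bash
python3 -c "
from workcell import workorder
print(workorder.sign_off())"
```

```text
the job is handed in; nothing more can be done
None
```

The job is handed in (no verdict came back): red, yellow and blue stand upright in a tight row on the tray, the wedge was pressed down with about 37 N, and the black pot was not touched.

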